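# Lock the spare battery into its charging well

## Robot

A 7-joint arm with a two-finger parallel gripper is mounted at the origin on a cart in front of the work surface, level with it; the furniture and walls round the work are solid. World frame = base frame: x ahead of the robot, y to its left, z up, the work surface at z = 0. Lengths are in m, angles in rad, forces in N, time in s.
With the tool pointing down it reaches from about 0.425 to 0.875 m from the base axis. Payload 4.7 kg.
Tool frame: the origin (TCP) lies at the very end of the fingers, on their centre line; the grasp point (between the pads) lies 19 mm behind it; z points along the fingers, y is the direction in which the jaws open and shut (so a half turn about z gives the same grasp; the last joint's range is limited). The gripper opens to 87 mm and grips with 3 to 60 N. Pads are 19 mm wide; open, the fingers measure 117 mm over their backs; the gripper's body (75 mm by 190 mm) begins 51 mm behind the grasp point.
Start: joints at [-1.152, 0.321, -0.07, 1.45, 0.023, 1.371, -0.057], TCP at [0.256, 0.597, 0.187] pointing down, gripper open.
Joint ranges: [-2.86, 2.86], [-0.3, 2.09], [-1.38, 1.24], [0.06, 2.45], [-1.56, 4.7], [0.09, 2.05], [-2.69, 2.69]. Speed limits (rad/s): [2.57, 2.57, 3.14, 3.14, 3.14, 3.14, 3.14].

## Interface

Orientations are given as a rotation vector (axis times angle).
In Python, from bench import ctrl gives the robot as it stands. The module is installed in compiled form; this text tells all that it offers.
- The arm moves only by the tool move_arm, never from a script. Its arguments are lists of equal length, an entry for each row: "dp": the shift along the tool's x, y, z in units of 30 mm (1.0 is 30 mm), a list of three; "turn": the turn about the tool's z in units of 5 degrees (1.0 is 5 degrees); "jaw": the opening, from -1 (shut) to 1 (fully open). A call has 1 to 5 rows; each row is the pose to reach, as a shift and turn from the pose commanded when the call began, along the tool's axes at that moment; what a row does not reach only later rows make up. A row lasts 1/10 s, in which the tool goes at most 50 mm and 8.59 degrees, less where a joint would pass 70% of its speed; a pose out of reach is approached as far as the arm can. A call with a gripper value outside its range is refused whole. The fingers move at their own pace and stop on an object; "grip_force" is the grip in N (left out, the last holds). Time passes only in rows, so rows that repeat a pose let the fingers close. It gives the time, the measured TCP pose, the force and the opening at its end, in the units of the state.
- ctrl.get_state(): the state, without advancing time (a new reading comes with each control period).
- ctrl.get_image(name): name is "scene" or "top" or "wrist"; returns the picture (420x560x3 uint8, red, green, blue); there is no depth.
- ctrl.camera_info(name): a dict with "intrinsics" (3x3 intrinsics, pixels), "extrinsics" (4x4, takes a point from world to camera coordinates). Camera axes: x right, y up, looking along -z (the intrinsics and any distortion apply to the point x, -y, -z); pixel columns grow to the right and rows downward; lengths in m; the calibration is good to about 2 mm. The wrist camera is an equidistant fisheye: a pixel r from the principal point sees the ray r / f radians off the axis. A picture is of the moment at which its call begins: read the wrist's pose just before it. camera_info takes no time and is no camera call; for the wrist camera it gives the pose at the moment of the call.
- ctrl.close_job(): hands the job in, once; it reports no verdict.
Trained networks look in the newest picture that a camera, given by its name, has taken for a name from the list of things; names that differ only in an ending like _2 or _b are one class to them, and where a whole thing is asked for, a point or a joint stands for the part that bears it (a point fixed in the world has none). Each returns a list of dicts, best first, with "confidence" (0 to 1); they miss things now and then, are a little off and sometimes report something else, mostly with a low value. They report only what shows in the picture. A call takes as long as a camera call.
- ctrl.look_for(camera, target): "rect" ([centre column, centre row, width, height] in pixels, round what is visible of it).
- ctrl.masks_of(camera, target): "region" (420x560 bool, what is visible of it) and "rect" ([centre column, centre row, width, height] in pixels, round what is visible of it).
The state is a dict: "time": time; "joint_positions": joint angles; "qd": joint speeds; "joint_torque": joint torques, N m; "position": TCP position; "tool_rot": TCP orientation; "ft_force": force on the tool from outside, world axes, zero at the start; "torque": the same for the moment, N m; "grip_width": opening from 0.0 (shut) to 1.0 (fully open).
Only numpy, scipy, OpenCV 4.12 (cv2) and the standard library are available. Lean on these libraries where they do the work, as an engineer would, in place of code of your own. Each camera call takes 0.05 s, during which the arm holds its last target. There are 200 camera calls.

## Task

Charge the spare battery: lift the dust cover off the charger by its knob and set it down flat on the mat beyond the charger, then slowly press the battery down against its spring contacts until you feel the hard stop, and keep it firmly there, without ramming it, while the slow spring lock slides over its step. Let the lock run by itself and let go only when it is fully home.

Things in the scene. Friction and masses are not known exactly. Their poses are not given: they have to be found in the camera images.
- bench_mat: thin fixed teal-grey mat, 424 x 98 x 2 mm, on the free strip of the side table in front of the big console. Origin: centre of its underside, z = 0; x runs along the strip away from the robot, y towards the open front edge. Room for the cover is on its part beyond the charger (+x).
- charger: white charger with grey plinth, fixed on the mat, 68 mm high. Origin on its underside: it spans x -61.5 to +49.5 mm, y -34.5 to +34.5 mm. Its open well, centred at x = +8 mm, is 71 x 57 mm inside, walls 6 mm and its rim at 68 mm. At the -x end (towards the robot) is the closed housing of the spring lock.
- well_rim (a point): centre of the well's mouth at rim height (charger x = +8 mm, z = 68 mm).
- battery: loose battery, 68 (x) x 54 (y) x 40 mm high, 0.3 kg, black, grey top with blue field; axes as the charger; origin: centre of its underside. At its -x end the top is cut down to a step 14 mm long, 28 mm high. Spring contacts carry it 21 mm above the charger's underside; 6 to 12 N push it down. The hard stop is 5 to 17 mm lower (adjustable, not measured: feel for it, at 10 to 15 mm/s).
- battery_top (a point): point on the flat top of the battery to press on, 40 mm above its underside, near its middle (3 mm towards +x).
- lock_slide (a joint): spring lock, in m: 0 = fully home, bolt 10 mm over the battery's step; about 0.010 to 0.012 as it waits against the battery's end. With the battery on its stop it has 1.5 mm of room over the step, and its spring (3 N) and oil damper bring it home in about 3 s. Let go early, the battery rises and pinches it part way. Its orange tab in the housing roof moves with it, towards the well.
- cover: loose dust cover, light grey plate 79 x 67 x 5 mm with a lip below (66 x 52 mm, 4 mm deep) that sits in the well's mouth, and a black knob in the middle. About 90 g. Origin: centre of the lip's underside; z up. Plate top 9 mm, knob 24 mm in diameter from 23 to 41 mm above the origin, on a thinner neck.
- cover_knob (a point): grip point on the knob's axis, 34 mm above the cover's origin.

How it is judged:
By the outcome, as a careful person would: the job done as asked, in the order asked, and still so for the second after the job is handed in, with the robot touching nothing.
It also fails if it takes over 48 s, if anything falls off the work surface, if the arm or the gripper's body presses on something with over 40 N, if the wrist force passes 120 N, or if a joint passes its speed limit or range.

## Working session

There is one attempt and no reset: what is moved stays moved. The work goes in short steps, Python scripts to look and compute and a tool call to move; the robot and the scene stay as the last step left them, time stands still between calls to the robot, and variables do not carry over. Pictures are saved under pics/ and viewed, about 8 in all and at most 12, crops included, and the job is handed in when it is done.

Besides the shell and the picture viewer there is one more tool, called after ">>>" as name([rows], argument=value, ...), one row to a line, values as JSON. move_arm: Moves the arm, as the interface text tells. Its arguments: {"type":"object","properties":{"dp":{"type":"array","items":{"type":"array","items":{"type":"number"}}},"turn":{"type":"array","items":{"type":"number"}},"jaw":{"type":"array","items":{"type":"number"}},"grip_force":{"type":"number"}},"required":["dp","turn","jaw"]}

```bash
mkdir -p pics
cat > h.py <<'E'
import numpy as np, cv2
from scipy.spatial.transform import Rotation as R
from bench import ctrl
def st():
    s=ctrl.get_state(); return s
def snap(n,f=None):
    im=ctrl.get_image(n)
    if f: cv2.imwrite('pics/'+f,im[:,:,::-1])
    return im
def ray(n,u,v,info=None):
    i=info or ctrl.camera_info(n);K=np.array(i['intrinsics']);E=np.array(i['extrinsics'])
    a=(u-K[0,2])/K[0,0];b=(v-K[1,2])/K[1,1]
    if n=='wrist':
        r=np.hypot(a,b);k=np.sin(r)/r if r>1e-9 else 1;d=np.array([a*k,b*k,np.cos(r)])
    else:d=np.array([a,b,1.])
    d=np.array([d[0],-d[1],-d[2]])
    return -E[:3,:3].T@E[:3,3],E[:3,:3].T@d
def atz(n,u,v,z,info=None):
    c,d=ray(n,u,v,info);return c+d*(z-c[2])/d[2]
def proj(n,p,info=None):
    i=info or ctrl.camera_info(n);K=np.array(i['intrinsics']);E=np.array(i['extrinsics'])
    q=E[:3,:3]@np.array(p)+E[:3,3];q=np.array([q[0],-q[1],-q[2]])
    if n=='wrist':
        r=np.hypot(q[0],q[1]);t=np.arctan2(r,q[2]);a,b=q[:2]/r*t
    else:a,b=q[:2]/q[2]
    return K[0,0]*a+K[0,2],K[1,1]*b+K[1,2]
E
python3 - <<'E'
from h import *
np.set_printoptions(precision=4,suppress=True)
s=st();print(s)
print(R.from_rotvec(s['tool_rot']).as_matrix())
ims=[]
for n in('top','scene','wrist'):
    ims.append(snap(n,n+'0.png'))
    i=ctrl.camera_info(n);print(n,i['intrinsics'],i.keys())
    c,d=ray(n,280,210);print(c,d)
    for t in('bench_mat','charger','cover','cover_knob','lock_slide'):
        r=ctrl.look_for(n,t);print(t,[(np.round(x['rect'],1),round(x['confidence'],2)) for x in r[:2]])
E
```

```text
{'time': 0.0, 'joint_positions': array([-1.1519,  0.3218, -0.0701,  1.4517,  0.0226,  1.3708, -0.0569]), 'qd': array([-0.0005, -0.    ,  0.0003, -0.0008,  0.0007, -0.0016,  0.0014]), 'joint_torque': array([  0.0002, -49.1293,  -0.4039, -31.2519,  -0.0639,   0.0443,
         0.0002]), 'position': array([0.2558, 0.5969, 0.1863]), 'tool_rot': array([-0.6315, -3.0772,  0.0029]), 'ft_force': array([ 0.2082,  0.1569, -0.0561]), 'torque': array([-0.0007,  0.0156, -0.011 ]), 'grip_width': 1.002744801084917}
[[-0.9192  0.3938 -0.0007]
 [ 0.3938  0.9192 -0.0018]
 [-0.0001 -0.0019 -1.    ]]
top [[467.0063   0.     279.4452]
 [  0.     467.0063 213.7033]
 [  0.       0.       1.    ]] dict_keys(['intrinsics', 'extrinsics'])
[0.2837 0.137  0.9042] [ 0.1763 -0.0019 -0.9844]
bench_mat [(array([290.5, 233.6, 177.3, 187.6]), 0.96)]
charger [(array([267.5, 218.5,  68.2,  42.2]), 0.76)]
cover [(array([260.1, 199.1,  52.2,  51.7]), 0.82)]
cover_knob [(array([261.2, 200.1,  52.4,  54.6]), 0.55)]
lock_slide [(array([285.3, 220. ,   7.6,   6.8]), 0.54)]
scene [[541.48     0.     285.1438]
 [  0.     541.48   207.1097]
 [  0.       0.       1.    ]] dict_keys(['intrinsics', 'extrinsics'])
[ 0.1371 -0.481   0.5915] [ 0.3585  0.7203 -0.594 ]
bench_mat [(array([250.5, 286.9, 143. , 185.7]), 0.91)]
charger [(array([273.6, 230.9,  60.3,  62.1]), 0.64), (array([276.6, 200.8,  50.5,  36.4]), 0.48)]
cover [(array([275.9, 200.6,  51.4,  39.8]), 0.6)]
cover_knob [(array([274.9, 201.3,  54.8,  37.5]), 0.77)]
lock_slide [(array([266.2, 231.2,  12.5,  30.3]), 0.62)]
wrist [[325.1923   0.     281.0043]
 [  0.     325.1923 208.8786]
 [  0.       0.       1.    ]] dict_keys(['intrinsics', 'extrinsics'])
[0.1826 0.6292 0.3854] [ 0.2706 -0.1189 -0.9553]
bench_mat []
charger []
cover []
cover_knob []
lock_slide []
```

Run:
```python
import cv2,numpy as np
a=cv2.imread('pics/top0.png')[110:340,170:400];b=cv2.imread('pics/scene0.png')[150:400,150:400]
cv2.imwrite('pics/m0.png',np.hstack([cv2.resize(a,(400,400),interpolation=3),cv2.resize(b,(400,400),interpolation=3)]))
```

```text
(no output)
```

View pics/m0.png

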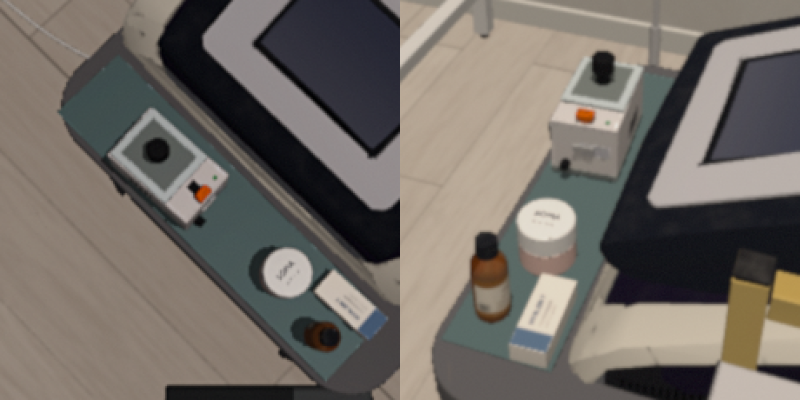

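View pics/top0.png

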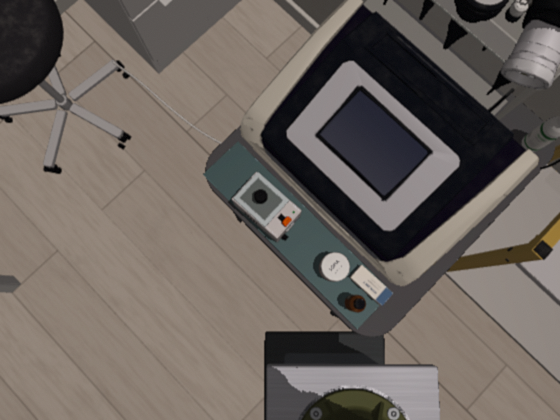

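```bash
cat > meas.py <<'E'
from h import *
np.set_printoptions(precision=4,suppress=True)
ims={n:snap(n) for n in('top','scene')}
M={}
for n in ims:
    for t in('bench_mat','charger','cover','cover_knob','lock_slide'):
        r=ctrl.masks_of(n,t)
        if r: M[n,t]=r[0]['region'].astype(np.uint8);print(n,t,round(r[0]['confidence'],2),np.round(r[0]['rect'],1))
def rect(n,t,z):
    v,u=np.nonzero(M[n,t]);P=np.array([atz(n,a,b,z,inf[n])[:2] for a,b in zip(u,v)])
    (c,wh,a)=cv2.minAreaRect((P*1000).astype(np.float32));print(n,t,'mm c',c,'wh',wh,'ang',a,'centroid',P.mean(0)*1000)
inf={n:ctrl.camera_info(n) for n in ims}
for n in ims:
    rect(n,'bench_mat',.002);rect(n,'cover',.075);
    rect(n,'cover_knob',.1);rect(n,'lock_slide',.07)
# black knob blobs: triangulate
rs=[]
for n in ims:
    g=cv2.cvtColor(ims[n],cv2.COLOR_RGB2GRAY);m=(g<45).astype(np.uint8)
    u,v=(261,197) if n=='top' else (275,192)
    k,l,s,c=cv2.connectedComponentsWithStats(m)
    for i in range(1,k):
        if 20<s[i,4]<600 and np.hypot(*(c[i]-[u,v]))<20:print(n,s[i],c[i]);rs.append(ray(n,*c[i],inf[n]))
if len(rs)==2:
    (a,d),(b,e)=rs;x=np.linalg.lstsq(np.c_[d,-e],b-a,rcond=None)[0];print('knob',a+d*x[0],b+e*x[1])
for n in ims:
    h=cv2.cvtColor(ims[n],cv2.COLOR_RGB2HSV);m=((h[...,0]<14)&(h[...,1]>180)&(h[...,2]>150)).astype(np.uint8)
    k,l,s,c=cv2.connectedComponentsWithStats(m)
    for i in range(1,k):
        if s[i,4]>8:print(n,'orange',s[i],c[i],atz(n,*c[i],.073,inf[n]))
np.save('M.npy',M,allow_pickle=True)
E
python3 meas.py
```

```text
top bench_mat 0.82 [290.3 235.8 177.  191.1]
top charger 0.68 [269.1 220.8  72.1  38.5]
top cover 0.96 [261.3 199.8  52.   49.5]
top cover_knob 0.92 [261.  201.7  53.8  53.2]
top lock_slide 0.72 [261.  198.7  51.7  55. ]
scene bench_mat 0.82 [251.5 289.4 149.7 188.1]
scene charger 0.68 [271.  231.2  59.8  68.8]
scene cover 0.91 [276.1 199.8  54.5  41.9]
scene cover_knob 0.71 [278.  201.3  51.8  36.7]
scene lock_slide 0.46 [264.  230.9  10.3  26.9]
top bench_mat mm c (402.95159912109375, 105.75841522216797) wh (426.5726318359375, 98.30440521240234) ang 44.753623962402344 centroid [401.1165 106.1446]
top cover mm c (453.09796142578125, 170.06210327148438) wh (78.68138885498047, 66.75668334960938) ang 48.03141403198242 centroid [452.5024 170.1821]
top cover_knob mm c (448.05224609375, 168.8269805908203) wh (77.12932586669922, 64.82677459716797) ang 46.900360107421875 centroid [447.6457 168.7132]
top lock_slide mm c (453.317138671875, 170.351318359375) wh (80.56532287597656, 68.45084381103516) ang 47.54637908935547 centroid [453.9777 169.9902]
scene bench_mat mm c (404.41510009765625, 10
[... 168 characters left out ...]
 (99.53482055664062, 68.19989013671875) ang 47.815101623535156 centroid [454.6163 169.3442]
scene cover_knob mm c (444.5423889160156, 142.21530151367188) wh (94.13426208496094, 64.4071044921875) ang 48.68120193481445 centroid [439.9389 137.9289]
scene lock_slide mm c (405.27447509765625, 111.65152740478516) wh (68.69766235351562, 21.03183937072754) ang 64.70601654052734 centroid [406.1983 111.5183]
top [253 190  14  14 162] [259.5247 196.3642]
scene [271 183  12  20 210] [276.4762 191.9762]
knob [0.4537 0.1718 0.0917] [0.455  0.1714 0.092 ]
top orange [283 217   8   9  39] [286.4872 220.6923] [0.413  0.1236 0.073 ]
scene orange [261 219  10   5  43] [265.3256 221.1395] [0.4163 0.1311 0.073 ]
```

>>> move_arm([
  [-1.0,-0.9,0],
  [-2.2,-2.0,0],
  [-3.4,-3.05,0],
  [-4.6,-4.15,0],
  [-5.8,-5.2,0],
], turn=[0.7,1.5,2.3,3.1,3.8], jaw=[0.6,0.6,0.6,0.6,0.6])

```text
time: 2.0
position: [0.3552, 0.3836, 0.1876]
tool_rot: [1.135, 2.929, 0.001]
ft_force: [0.9, 0.2, -1.0]
grip_width: 0.804
```

```bash
cat >> h.py <<'E'
def to(x,y,z,yaw=None):
    s=st();Rm=R.from_rotvec(s['tool_rot']).as_matrix();d=Rm.T@(np.array([x,y,z])-s['position'])/.03
    w=np.degrees(np.arctan2(Rm[1,1],Rm[0,1]));print('t',s['time'],'pos',s['position'],'yaw',w,'F',s['ft_force'],'grip',s['grip_width'],'dp',d,'turn',None if yaw is None else -(yaw-w)/5)
np.set_printoptions(precision=4,suppress=True)
E
python3 -c "
from h import *
to(.4535,.1705,.15,47.9)"
```

```text
t 2.0 pos [0.3552 0.3836 0.1876] yaw 47.65085159237123 F [ 0.8533  0.2151 -1.    ] grip 0.803950316131314 dp [-7.2087 -3.0434  1.2504] turn -0.04982968152575325
```

>>> move_arm([
  [-1.4,-0.6,0.1],
  [-2.8,-1.2,0.3],
  [-4.3,-1.8,0.5],
  [-5.8,-2.4,0.7],
  [-7.2,-3.05,0.8],
], turn=[0,0,0,0,0], jaw=[0.3,0.2,0.2,0.2,0.2])

```text
time: 2.5
position: [0.4537, 0.1706, 0.1633]
tool_rot: [1.131, 2.931, 0.001]
ft_force: [0.9, 0.3, 0.8]
grip_width: 0.607
```

Run:
```python
from h import *
i=ctrl.camera_info('wrist');im=snap('wrist','w1.png')
to(.4535,.1705,.083,47.9)
for t in('cover','cover_knob'):
    for r in ctrl.masks_of('wrist',t)[:1]:
        v,u=np.nonzero(r['region']);P=np.array([atz('wrist',a,b,.075,i)[:2] for a,b in zip(u,v)])
        print(t,r['confidence'],r['rect'],cv2.minAreaRect((P*1000).astype(np.float32)))
print(proj('wrist',(.4535,.1705,.107),i))
```

```text
t 2.55 pos [0.4569 0.1613 0.1631] yaw 47.18711884805047 F [ 1.2496 -6.2963 -0.4331] grip 0.6039131207386229 dp [0.3041 0.1544 2.6687] turn -0.1425762303899063
cover 0.69 [281.2, 199.2, 86.6, 74.0] ((452.1047058105469, 169.76368713378906), (79.16265869140625, 67.08346557617188), 48.64644241333008)
cover_knob 0.65 [279.6, 199.2, 84.1, 71.3] ((452.09124755859375, 169.72726440429688), (78.44075775146484, 65.98326873779297), 47.75289535522461)
(np.float64(280.1027789363177), np.float64(211.5387554814539))
```

View pics/w1.png

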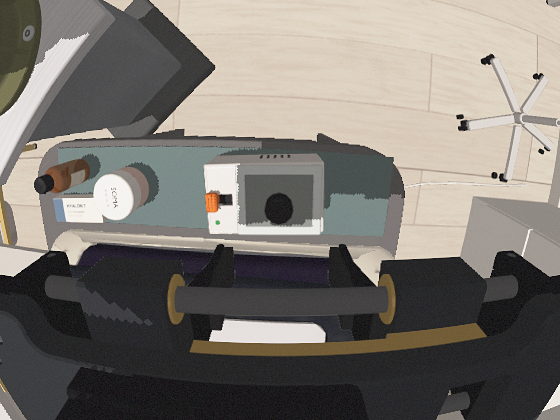

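>>> move_arm([
  [0,0,0.7],
  [0,0,1.4],
  [0,0,2.1],
  [0,0,2.65],
  [0,0,2.65],
], turn=[0,0,0,0,0], jaw=[0.0,0.0,0.0,0.0,0.0])

```text
time: 3.15
position: [0.4508, 0.1733, 0.0818]
tool_rot: [-1.126, -2.929, 0.005]
ft_force: [-0.9, -0.7, 0.6]
grip_width: 0.498
```

```bash
python3 -c "
from h import *
to(.453,.170,.082,48)"
```

```text
t 3.15 pos [0.4508 0.1733 0.0818] yaw 47.93073873974615 F [-0.8559 -0.7079  0.5761] grip 0.49849441873199446 dp [-0.1297 -0.0328 -0.0068] turn -0.01385225205077063
```

>>> move_arm([
  [0,0,0],
  [0,0,0],
  [0,0,0],
], turn=[0,0,0], jaw=[0,0,0])

```text
time: 3.45
position: [0.4538, 0.1734, 0.085]
tool_rot: [1.13, 2.93, 0.003]
ft_force: [-0.4, -0.1, 0.8]
grip_width: 0.501
```

```bash
python3 -c "
from h import *
to(.453,.170,.082,48)"
```

```text
t 3.45 pos [0.4538 0.1734 0.085 ] yaw 47.831011269260806 F [-0.3698 -0.0621  0.7762] grip 0.500580337657645 dp [-0.0548 -0.1026  0.1004] turn -0.033797746147838835
```

Fine; small correction, then close.

>>> move_arm([
  [-0.05,-0.1,0.08],
  [-0.05,-0.1,0.08],
  [-0.05,-0.1,0.08],
  [-0.05,-0.1,0.08],
  [-0.05,-0.1,0.08],
], turn=[0,0,0,0,0], jaw=[-0.2,-0.4,-0.6,-0.7,-0.7], grip_force=15)

```text
time: 3.95
position: [0.4522, 0.1695, 0.0815]
tool_rot: [1.131, 2.931, 0.0]
ft_force: [-0.5, -0.1, 0.1]
grip_width: 0.179
```

>>> move_arm([
  [0,0,0],
  [0,0,0],
  [0,0,0],
  [0,0,-0.2],
  [0,0,-0.4],
], turn=[0,0,0,0,0], jaw=[-0.7,-0.7,-0.7,-0.7,-0.7])

```text
time: 4.45
position: [0.4522, 0.1694, 0.0939]
tool_rot: [-1.131, -2.931, 0.0]
ft_force: [-0.6, -0.8, -0.1]
grip_width: 0.147
```

```bash
python3 -c "
from h import *
to(.5226,.224,.14,44.9)"
```

```text
t 4.45 pos [0.4522 0.1694 0.0939] yaw 47.80538580735075 F [-0.6063 -0.8184 -0.1488] grip 0.1473392690143342 dp [-0.5174  2.9241 -1.5377] turn 0.5810771614701509
```

Run:
```python
from h import *
o=[]
for n,(y,x) in dict(top=(150,200),scene=(140,210),wrist=(150,190)).items():
    im=snap(n)[y:y+100,x:x+120,::-1];o.append(cv2.resize(im,(266,222) if 0 else (260,217),interpolation=3))
cv2.imwrite('pics/m2.png',np.hstack(o))
```

```text
(no output)
```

View pics/m2.png

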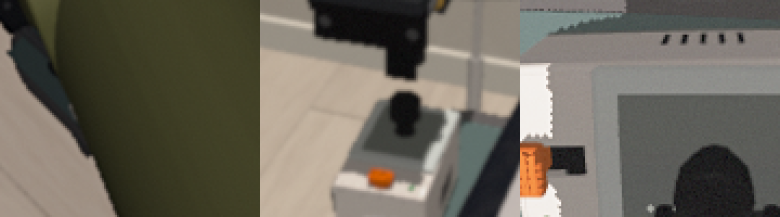

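Run:
```python
from h import *
i=ctrl.camera_info('wrist')
for z in(.107,.089,.075,.094):
    print(z,[np.round(proj(n,(.453,.170,z),i if n=='wrist' else None),1) for n in('top','scene','wrist')])
print('tip',proj('scene',(.4522,.1694,.094)),proj('wrist',st()['position'],i))
print(atz('top',259.5,196.4,.107),atz('top',259.5,196.4,.098))
w=snap('wrist','w3.png');g=cv2.cvtColor(w,cv2.COLOR_RGB2GRAY)
cv2.imwrite('pics/w3c.png',cv2.resize(w[170:310,200:370,::-1],None,fx=4,fy=4,interpolation=3))
print(st()['time'])
```

```text
0.107 [array([260.2, 194.9]), array([275.8, 185. ]), array([280.7, 245.1])]
0.089 [array([260.6, 197.1]), array([275.7, 194.2]), array([280.7, 234.5])]
0.075 [array([260.9, 198.6]), array([275.7, 201.2]), array([280.7, 227.3])]
0.094 [array([260.5, 196.5]), array([275.7, 191.7]), array([280.7, 237.3])]
tip (np.float64(275.463602051513), np.float64(192.0102013908228)) (np.float64(280.2489360370871), np.float64(237.44751357215227))
[0.4504 0.1712 0.107 ] [0.4523 0.1716 0.098 ]
4.65
```

View pics/w3c.png

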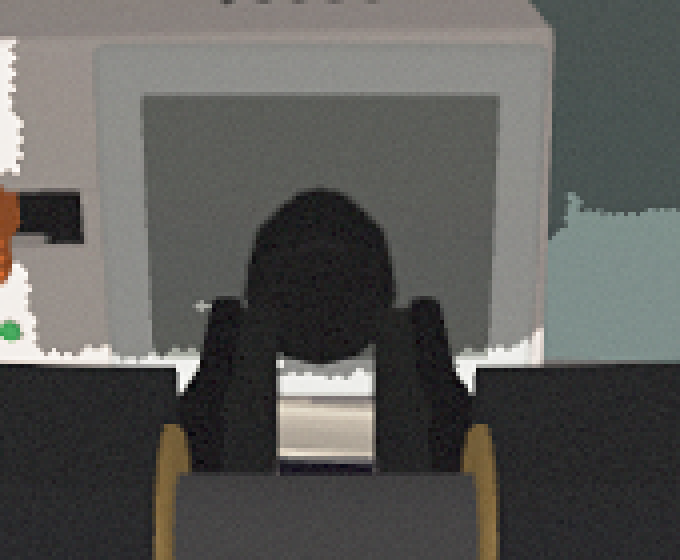

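Run:
```python
from h import *
s=snap('scene');print(st()['time'],st()['position'])
cv2.imwrite('pics/s4.png',cv2.resize(s[110:240,215:345,::-1],(650,600),interpolation=2))
```

```text
4.7 [0.4523 0.1695 0.0936]
```

View pics/s4.png

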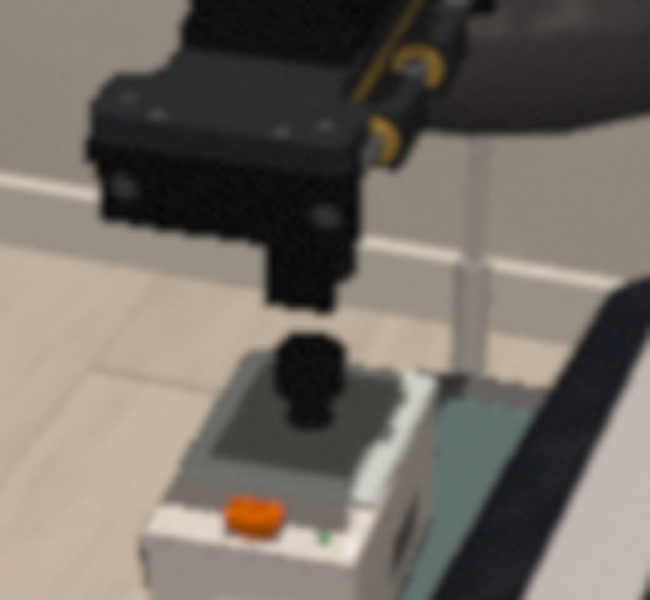

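>>> move_arm([
  [0,0,0],
  [0,0,0],
  [0,0,0.1],
  [0,0,0.25],
  [0,0,0.4],
], turn=[0,0,0,0,0], jaw=[0,0,0,0,0])

```text
time: 5.2
position: [0.4521, 0.1694, 0.0809]
tool_rot: [-1.131, -2.931, 0.0]
ft_force: [-0.2, 1.0, -0.5]
grip_width: 0.47
```

>>> move_arm([
  [0,0,0.05],
  [0,0,0.1],
  [0,0,0.15],
  [0,0,0.2],
  [0,0,0.25],
], turn=[0,0,0,0,0], jaw=[0,0,0,0,0])

```text
time: 5.7
position: [0.4523, 0.1695, 0.074]
tool_rot: [1.131, 2.931, 0.0]
ft_force: [-0.8, 0.6, 0.5]
grip_width: 0.496
```

>>> move_arm([
  [0,0,0.05],
  [0,0,0.1],
  [0,0,0.15],
  [0,0,0.2],
  [0,0,0.2],
], turn=[0,0,0,0,0], jaw=[0,0,0,0,0])

```text
time: 6.2
position: [0.452, 0.1694, 0.0677]
tool_rot: [-1.131, -2.931, 0.0]
ft_force: [-0.4, 0.6, -0.5]
grip_width: 0.499
```

No contact below plate height, so the rendered fingertips really sit ~25–30 mm above the reported TCP. Continue carefully.

>>> move_arm([
  [0,0,0.08],
  [0,0,0.16],
  [0,0,0.24],
  [0,0,0.3],
  [0,0,0.3],
], turn=[0,0,0,0,0], jaw=[0,0,0,0,0])

```text
time: 6.7
position: [0.452, 0.1693, 0.0586]
tool_rot: [-1.131, -2.931, 0.001]
ft_force: [0.4, 0.6, 0.4]
grip_width: 0.497
```

>>> move_arm([
  [0,0,0.06],
  [0,0,0.12],
  [0,0,0.18],
  [0,0,0.2],
  [0,0,0.2],
], turn=[0,0,0,0,0], jaw=[0,0,0,0,0])

```text
time: 7.2
position: [0.4521, 0.1694, 0.0528]
tool_rot: [-1.131, -2.931, 0.0]
ft_force: [-0.0, 0.6, 0.1]
grip_width: 0.501
```

Run:
```python
from h import *
to(.453,.170,.05,48)
s=snap('scene')[140:230,230:330,::-1];w=snap('wrist')[170:310,190:370,::-1]
cv2.imwrite('pics/m5.png',np.hstack([cv2.resize(s,(400,400),interpolation=2),cv2.resize(w,(400,400),interpolation=2)]))
```

```text
t 7.2 pos [0.4521 0.1694 0.0528] yaw 47.80491529592553 F [-0.0419  0.5943  0.0723] grip 0.5009462473703874 dp [-0.0088  0.0331  0.0948] turn -0.03901694081489353
```

View pics/m5.png

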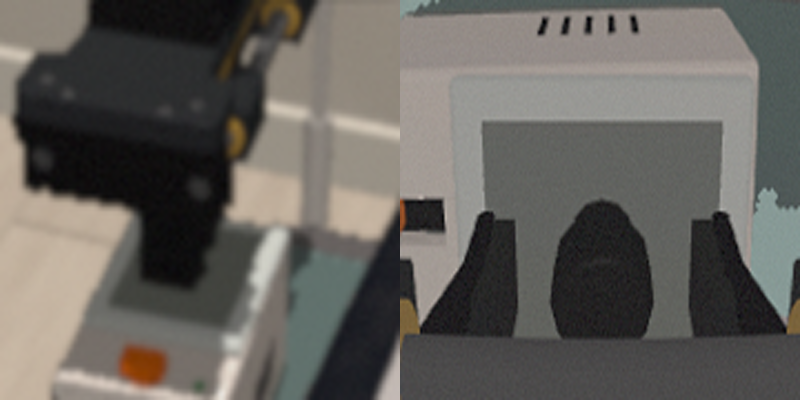

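>>> move_arm([
  [0,0,0],
  [0,0,0],
  [0,0,0],
  [0,0,0],
  [0,0,0],
], turn=[0,0,0,0,0], jaw=[-0.3,-0.6,-0.7,-0.7,-0.7], grip_force=20)

```text
time: 7.8
position: [0.4523, 0.1695, 0.053]
tool_rot: [1.131, 2.931, 0.0]
ft_force: [-0.8, 0.2, 0.6]
grip_width: 0.264
```

>>> move_arm([
  [0,0,0],
  [0,0,0],
  [0,0,-0.1],
  [0,0,-0.3],
  [0,0,-0.5],
], turn=[0,0,0,0,0], jaw=[-0.7,-0.7,-0.7,-0.7,-0.7])

```text
time: 8.3
position: [0.4522, 0.1694, 0.0684]
tool_rot: [-1.131, -2.931, 0.0]
ft_force: [0.2, 0.3, -0.9]
grip_width: 0.265
```

Run:
```python
from h import *
a=np.radians(47.8);j=np.array([np.cos(a),np.sin(a)]);n=np.array([-j[1],j[0]])
c=np.array([.4521,.1694])
f=lambda p:np.round((np.array(proj('scene',p))-[230,140])*[4,400/90],0)
for z in(.053,.07,.08,.09):
    print('finger near face tip',z,f((*(c-j*.037+n*.0095),z)),f((*(c-j*.037-n*.0095),z)),f((*(c-j*.022),z)))
for z in(.12,.14,.15,.16,.17,.18): print('body near edge',z,f((*(c-j*.095+n*.0375),z)),f((*(c-j*.095-n*.0375),z)))
```

```text
finger near face tip 0.053 [133. 375.] [178. 385.] [166. 356.]
finger near face tip 0.07 [132. 338.] [178. 347.] [166. 319.]
finger near face tip 0.08 [132. 315.] [178. 325.] [166. 296.]
finger near face tip 0.09 [132. 293.] [178. 302.] [166. 274.]
body near edge 0.12 [ 10. 304.] [207. 343.]
body near edge 0.14 [  8. 254.] [207. 293.]
body near edge 0.15 [  7. 229.] [208. 268.]
body near edge 0.16 [  6. 203.] [208. 242.]
body near edge 0.17 [  4. 177.] [208. 216.]
body near edge 0.18 [  3. 150.] [209. 189.]
```

>>> move_arm([
  [0,0,-0.4],
  [0,0.2,-0.6],
  [-0.1,0.8,-0.6],
  [-0.2,1.5,-0.6],
  [-0.28,2.1,-0.6],
], turn=[0,0,0.2,0.4,0.58], jaw=[-0.7,-0.7,-0.7,-0.7,-0.7])

```text
time: 8.8
position: [0.5021, 0.2119, 0.0869]
tool_rot: [1.205, 2.9, 0.002]
ft_force: [0.6, -0.8, -1.2]
grip_width: 0.267
```

```bash
python3 -c "
from h import *
to(.5200,.2273,.0,44.9)"
```

```text
t 8.8 pos [0.5021 0.2119 0.0869] yaw 44.89225566872756 F [ 0.6265 -0.7924 -1.1883] grip 0.26680842692904133 dp [-0.0559  0.7812  2.8966] turn -0.0015488662544882459
```

>>> move_arm([
  [0,0.4,0],
  [-0.05,0.78,0.2],
  [-0.05,0.8,0.7],
  [-0.05,0.8,1.2],
  [-0.05,0.8,1.7],
], turn=[0,0,0,0,0], jaw=[-0.7,-0.7,-0.7,-0.7,-0.7])

```text
time: 9.3
position: [0.5176, 0.2254, 0.0329]
tool_rot: [-1.205, -2.9, 0.003]
ft_force: [-0.7, -0.4, -1.1]
grip_width: 0.268
```

Run:
```python
from h import *
to(.5200,.2273,-.0114,44.9)
for n in('scene','top'):
    snap(n,n+'6.png')
i=ctrl.camera_info('wrist');w=snap('wrist','w6.png')
for t in('cover','bench_mat'):
    for r in ctrl.masks_of('wrist',t)[:1]: print(t,r['confidence'],r['rect'])
to(.5200,.2273,-.0114,44.9)
```

```text
t 9.3 pos [0.5176 0.2254 0.0329] yaw 44.881805283744235 F [-0.6797 -0.4031 -1.0849] grip 0.26755481531945213 dp [-0.0121  0.1061  1.4759] turn -0.003638943251152682
cover 0.67 [281.8, 242.7, 134.6, 94.3]
bench_mat 0.87 [174.0, 214.8, 348.0, 103.6]
t 9.55 pos [0.5188 0.2262 0.0351] yaw 44.89050940690515 F [ 0.1839 -0.1903 -0.9769] grip 0.2669971312670649 dp [-0.0004  0.0541  1.5496] turn -0.0018981186189691358
```

View pics/w6.png

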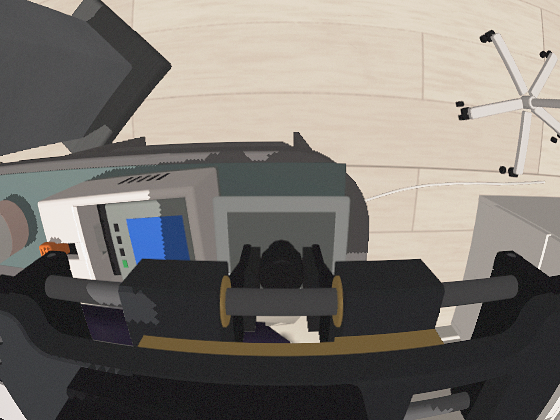

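Run:
```python
from h import *
i=ctrl.camera_info('wrist');a=np.radians(44.9);j=np.array([np.cos(a),np.sin(a)]);n=np.array([-j[1],j[0]])
m=lambda u,v,z:np.round([(atz('wrist',u,v,z,i)[:2]-[.4035,.1055])@k*1000 for k in(j,n)],1)
print('mat end',m(345.5,175,.002),'cover far',m(350,205,.057),'cover near',m(214,205,.057),'cover +y edge',m(281,197,.057),'charger far top',m(214,195,.070),m(218,168,.07))
print('mat +y edge',m(281,163,.002))
```

```text
mat end [214.6  39.5] cover far [206.9  32.7] cover near [129.   32.7] cover +y edge [167.4  37.4] charger far top [132.2  42. ] [135.   56.3]
mat +y edge [167.4  48. ]
```

>>> move_arm([
  [0,0,0.4],
  [0,0,0.8],
  [0,0,1.1],
  [0,0,1.25],
  [0,0,1.35],
], turn=[0,0,0,0,0], jaw=[-0.7,-0.7,-0.7,-0.7,-0.7])

```text
time: 10.05
position: [0.5184, 0.2262, -0.0064]
tool_rot: [-1.204, -2.901, 0.001]
ft_force: [0.6, -0.5, -1.7]
grip_width: 0.264
```

>>> move_arm([
  [0,0,0.03],
  [0,0,0.06],
  [0,0,0.09],
  [0,0,0.12],
  [0,0,0.15],
], turn=[0,0,0,0,0], jaw=[-0.7,-0.7,-0.7,-0.7,-0.7])

```text
time: 10.55
position: [0.519, 0.2265, -0.0099]
tool_rot: [1.204, 2.901, 0.001]
ft_force: [0.1, -0.2, -1.0]
grip_width: 0.263
```

>>> move_arm([
  [0,0,0.03],
  [0,0,0.06],
  [0,0,0.06],
], turn=[0,0,0], jaw=[-0.7,-0.7,-0.7])

```text
time: 10.85
position: [0.5189, 0.2265, -0.011]
tool_rot: [-1.205, -2.901, -0.0]
ft_force: [-2.2, -1.0, 4.8]
grip_width: 0.269
```

Contact (≈+6 N change) at the predicted height. Release slowly, partly open, and rise.

>>> move_arm([
  [0,0,0],
  [0,0,0],
  [0,0,0],
  [0,0,0],
  [0,0,0],
], turn=[0,0,0,0,0], jaw=[-0.4,-0.3,-0.2,-0.1,-0.1])

```text
time: 11.35
position: [0.5188, 0.2264, -0.0119]
tool_rot: [1.205, 2.902, -0.0]
ft_force: [-0.2, 0.6, -0.2]
grip_width: 0.438
```

>>> move_arm([
  [0,0,-0.3],
  [0,0,-0.8],
  [0,0,-1.6],
  [0,0,-2.6],
  [0,0,-3.6],
], turn=[0,0,0,0,0], jaw=[-0.1,-0.1,-0.1,-0.1,-0.1])

```text
time: 11.85
position: [0.5191, 0.2264, 0.0987]
tool_rot: [1.205, 2.901, 0.002]
ft_force: [0.9, 1.2, 0.0]
grip_width: 0.448
```

Run:
```python
from h import *
i=ctrl.camera_info('wrist');w=snap('wrist','w7.png')
for t,z in(('cover',.011),('battery',.063),('battery_top',.063),('charger',.07)):
    for r in ctrl.masks_of('wrist',t)[:1]:
        v,u=np.nonzero(r['region']);P=np.array([atz('wrist',a,b,z,i)[:2] for a,b in zip(u,v)])
        print(t,r['confidence'],r['rect'],cv2.minAreaRect((P*1000).astype(np.float32)))
a=np.radians(47.9);print('press pt',.4530+.003*np.cos(a),.170+.003*np.sin(a))
to(.455,.1722,.075,47.9)
```

```text
cover 0.83 [280.2, 201.1, 87.6, 71.9] ((519.1482543945312, 226.9789581298828), (78.81046295166016, 66.70690155029297), 44.88722610473633)
battery 0.62 [173.2, 207.1, 81.9, 73.2] ((453.85882568359375, 173.3881378173828), (62.0367431640625, 54.40793991088867), 48.88711166381836)
battery_top 0.6 [174.4, 206.8, 84.8, 68.0] ((453.83648681640625, 173.37896728515625), (61.996063232421875, 54.47842025756836), 48.762611389160156)
charger 0.95 [160.8, 206.4, 152.5, 97.0] ((443.8064270019531, 166.68490600585938), (122.05603790283203, 75.98802947998047), 48.87998962402344)
press pt 0.4550112798568764 0.17222592752292687
t 12.1 pos [0.5187 0.2264 0.0966] yaw 44.90360683750714 F [-0.4876  0.5053 -0.1059] grip 0.4523444496047217 dp [ 0.2201 -2.78    0.7198] turn -0.5992786324985715
```

View pics/w7.png

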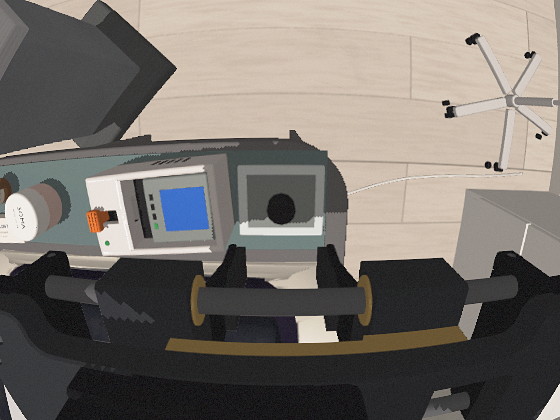

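>>> move_arm([
  [0.05,-0.7,0],
  [0.1,-1.4,0],
  [0.2,-2.1,0],
  [0.22,-2.78,0.1],
  [0.22,-2.78,0.3],
], turn=[-0.2,-0.4,-0.6,-0.6,-0.6], jaw=[-0.5,-0.9,-1,-1,-1])

```text
time: 12.6
position: [0.453, 0.1702, 0.0861]
tool_rot: [-1.13, -2.929, 0.003]
ft_force: [0.0, 0.2, 0.3]
grip_width: 0.081
```

>>> move_arm([
  [0,0,0.2],
  [0,0,0.4],
  [0,0,0.6],
  [0,0,0.8],
  [0,0,0.9],
], turn=[0,0,0,0,0], jaw=[-1,-1,-1,-1,-1])

```text
time: 13.1
position: [0.4548, 0.1722, 0.0592]
tool_rot: [-1.128, -2.932, 0.002]
ft_force: [-0.7, 0.7, -0.2]
grip_width: 0.003
```

Run:
```python
from h import *
to(.455,.1722,.026,47.9)
i=ctrl.camera_info('wrist');w=snap('wrist','w8.png')
cv2.imwrite('pics/w8c.png',cv2.resize(w[130:310,150:370,::-1],None,fx=3,fy=3,interpolation=3))
```

```text
t 13.1 pos [0.4548 0.1722 0.0592] yaw 47.91946510911288 F [-0.7119  0.7372 -0.2258] grip 0.0030224457588876354 dp [-0.004   0.0048  1.1065] turn 0.003893021822575804
```

View pics/w8c.png

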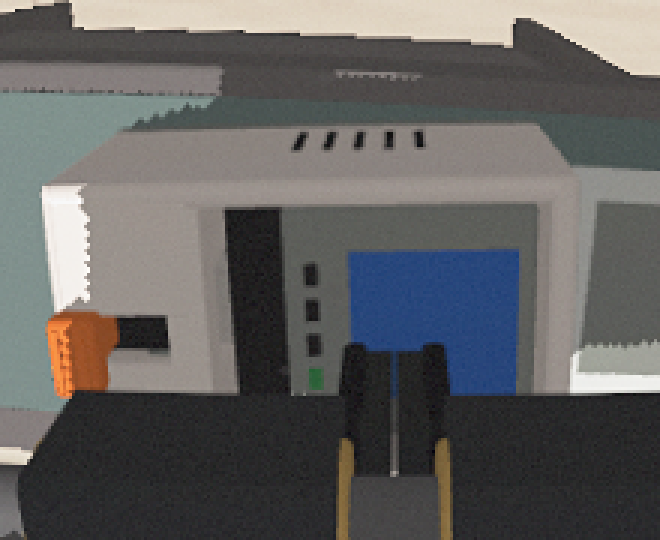

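>>> move_arm([
  [0,0,0.15],
  [0,0,0.3],
  [0,0,0.45],
  [0,0,0.55],
  [0,0,0.6],
], turn=[0,0,0,0,0], jaw=[-1,-1,-1,-1,-1])

```text
time: 13.65
position: [0.4549, 0.1721, 0.0418]
tool_rot: [-1.128, -2.932, 0.0]
ft_force: [-0.3, -0.2, -0.4]
grip_width: 0.005
```

>>> move_arm([
  [0,0,0.04],
  [0,0,0.08],
  [0,0,0.12],
  [0,0,0.16],
  [0,0,0.2],
], turn=[0,0,0,0,0], jaw=[-1,-1,-1,-1,-1])

```text
time: 14.15
position: [0.4551, 0.1722, 0.0362]
tool_rot: [1.128, 2.932, 0.0]
ft_force: [-0.2, 0.7, 0.3]
grip_width: 0.003
```

>>> move_arm([
  [0,0,0.04],
  [0,0,0.08],
  [0,0,0.12],
  [0,0,0.16],
  [0,0,0.2],
], turn=[0,0,0,0,0], jaw=[-1,-1,-1,-1,-1])

```text
time: 14.65
position: [0.4551, 0.1722, 0.0301]
tool_rot: [1.128, 2.932, 0.0]
ft_force: [0.7, -0.3, -0.5]
grip_width: 0.006
```

>>> move_arm([
  [0,0,0.04],
  [0,0,0.08],
  [0,0,0.12],
  [0,0,0.16],
  [0,0,0.2],
], turn=[0,0,0,0,0], jaw=[-1,-1,-1,-1,-1])

```text
time: 15.15
position: [0.4557, 0.1725, 0.0252]
tool_rot: [1.128, 2.931, 0.002]
ft_force: [-2.3, 0.4, 7.8]
grip_width: 0.007
```

>>> move_arm([
  [0,0,0.04],
  [0,0,0.08],
  [0,0,0.12],
  [0,0,0.16],
], turn=[0,0,0,0], jaw=[-1,-1,-1,-1])

```text
time: 15.55
position: [0.4558, 0.1727, 0.0206]
tool_rot: [1.128, 2.931, 0.002]
ft_force: [-1.4, -1.0, 9.1]
grip_width: 0.005
```

>>> move_arm([
  [0,0,0.04],
  [0,0,0.08],
  [0,0,0.12],
], turn=[0,0,0], jaw=[-1,-1,-1])

```text
time: 15.85
position: [0.4559, 0.1727, 0.0172]
tool_rot: [1.128, 2.931, 0.002]
ft_force: [-2.5, -1.3, 9.3]
grip_width: 0.006
```

>>> move_arm([
  [0,0,0.04],
  [0,0,0.08],
], turn=[0,0], jaw=[-1,-1])

```text
time: 16.05
position: [0.4559, 0.1727, 0.0149]
tool_rot: [1.128, 2.931, 0.003]
ft_force: [-2.4, -1.3, 10.9]
grip_width: 0.002
```

>>> move_arm([
  [0,0,0.04],
  [0,0,0.08],
], turn=[0,0], jaw=[-1,-1])

```text
time: 16.25
position: [0.4553, 0.1723, 0.0128]
tool_rot: [-1.128, -2.931, -0.0]
ft_force: [-7.3, -3.6, 23.6]
grip_width: 0.005
```

>>> move_arm([
  [0,0,0.04],
  [0,0,0.08],
], turn=[0,0], jaw=[-1,-1])

```text
time: 16.45
position: [0.4553, 0.1723, 0.0127]
tool_rot: [-1.128, -2.93, -0.0]
ft_force: [-13.9, -7.3, 41.8]
grip_width: 0.006
```

Hard stop at reported z≈0.0128. Ease slightly and hold.

>>> move_arm([
  [0,0,-0.02],
  [0,0,-0.04],
  [0,0,-0.04],
  [0,0,-0.04],
  [0,0,-0.04],
], turn=[0,0,0,0,0], jaw=[-1,-1,-1,-1,-1])

```text
time: 16.95
position: [0.4553, 0.1723, 0.0128]
tool_rot: [-1.128, -2.931, -0.001]
ft_force: [-9.0, -4.1, 24.7]
grip_width: 0.007
```

```bash
cat > tab.py <<'E'
from h import *
i=ctrl.camera_info('wrist');w=snap('wrist','wt.png');h=cv2.cvtColor(w,cv2.COLOR_RGB2HSV)
m=((h[...,0]<14)&(h[...,1]>170)&(h[...,2]>90)).astype(np.uint8);m[:,:100]=0;m[:,260:]=0
v,u=np.nonzero(m);print(u.size,'cols',u.min(),u.max(),'rows',v.min(),v.max())
a=np.radians(47.9);j=np.array([np.cos(a),np.sin(a)])
for c in(u.min(),u.max()):
    r=np.median(v[u==c]);print('tab edge, charger x mm',((atz('wrist',c,r,.074,i)[:2]-[.453,.170])@j)*1000+8)
to(.455,.1722,.0128,47.9)
E
python3 tab.py
```

```text
331 cols 142 168 rows 267 284
tab edge, charger x mm -59.13031759191293
tab edge, charger x mm -44.02985499709137
t 17.0 pos [0.4553 0.1723 0.0128] yaw 47.89593827267485 F [-8.6578 -3.1188 25.4157] grip 0.006334155737740551 dp [ 0.0041 -0.0094  0.0007] turn -0.0008123454650302619
```

>>> move_arm([
  [0,0,0.01],
  [0,0,0.01],
  [0,0,0.01],
  [0,0,0.01],
  [0,0,0.01],
], turn=[0,0,0,0,0], jaw=[-1,-1,-1,-1,-1])

```text
time: 17.5
position: [0.4553, 0.1723, 0.0128]
tool_rot: [-1.128, -2.931, -0.001]
ft_force: [-8.7, -3.9, 26.0]
grip_width: 0.003
```

>>> move_arm([
  [0,0,0],
  [0,0,0],
  [0,0,0],
  [0,0,0],
  [0,0,0],
], turn=[0,0,0,0,0], jaw=[-1,-1,-1,-1,-1])

```text
time: 18.0
position: [0.4553, 0.1723, 0.0128]
tool_rot: [-1.128, -2.931, -0.001]
ft_force: [-9.2, -4.4, 27.5]
grip_width: 0.004
```

>>> move_arm([
  [0,0,0],
  [0,0,0],
  [0,0,0],
  [0,0,0],
  [0,0,0],
], turn=[0,0,0,0,0], jaw=[-1,-1,-1,-1,-1])

```text
time: 18.5
position: [0.4553, 0.1723, 0.0128]
tool_rot: [-1.128, -2.931, -0.001]
ft_force: [-9.4, -4.3, 26.8]
grip_width: 0.004
```

```bash
python3 tab.py
```

```text
182 cols 151 168 rows 268 283
tab edge, charger x mm -53.933732123808504
tab edge, charger x mm -43.93781668152647
t 18.55 pos [0.4553 0.1723 0.0128] yaw 47.89276868023277 F [-9.5318 -4.7736 26.0751] grip 0.005162394947310386 dp [ 0.0054 -0.0091  0.0005] turn -0.0014462639534457366
```

>>> move_arm([
  [0,0,0],
  [0,0,0],
  [0,0,0],
  [0,0,0],
  [0,0,0],
], turn=[0,0,0,0,0], jaw=[-1,-1,-1,-1,-1])

```text
time: 19.05
position: [0.4553, 0.1723, 0.0128]
tool_rot: [-1.128, -2.931, -0.001]
ft_force: [-9.1, -3.8, 27.2]
grip_width: -0.001
```

>>> move_arm([
  [0,0,0],
  [0,0,0],
  [0,0,0],
  [0,0,0],
  [0,0,0],
], turn=[0,0,0,0,0], jaw=[-1,-1,-1,-1,-1])

```text
time: 19.55
position: [0.4553, 0.1723, 0.0128]
tool_rot: [-1.128, -2.931, -0.001]
ft_force: [-9.5, -4.7, 28.0]
grip_width: 0.007
```

>>> move_arm([
  [0,0,0],
  [0,0,0],
  [0,0,0],
  [0,0,0],
  [0,0,0],
], turn=[0,0,0,0,0], jaw=[-1,-1,-1,-1,-1])

```text
time: 20.05
position: [0.4553, 0.1723, 0.0128]
tool_rot: [-1.128, -2.931, -0.001]
ft_force: [-9.3, -4.1, 26.6]
grip_width: 0.002
```

```bash
python3 tab.py
```

```text
112 cols 156 168 rows 268 284
tab edge, charger x mm -51.061449193592395
tab edge, charger x mm -43.937697953768414
t 20.1 pos [0.4553 0.1723 0.0128] yaw 47.88815209876043 F [-9.6835 -3.8871 27.0855] grip -4.197494195284875e-05 dp [ 0.0054 -0.009   0.0001] turn -0.002369580247913916
```

>>> move_arm([
  [0,0,0],
  [0,0,0],
  [0,0,0],
  [0,0,0],
  [0,0,0],
], turn=[0,0,0,0,0], jaw=[-1,-1,-1,-1,-1])

```text
time: 20.6
position: [0.4553, 0.1723, 0.0128]
tool_rot: [-1.128, -2.931, -0.001]
ft_force: [-9.6, -4.4, 27.5]
grip_width: 0.005
```

>>> move_arm([
  [0,0,0],
  [0,0,0],
  [0,0,0],
  [0,0,0],
  [0,0,0],
], turn=[0,0,0,0,0], jaw=[-1,-1,-1,-1,-1])

```text
time: 21.1
position: [0.4553, 0.1723, 0.0128]
tool_rot: [-1.128, -2.931, -0.001]
ft_force: [-9.3, -3.3, 26.8]
grip_width: 0.004
```

>>> move_arm([
  [0,0,0],
  [0,0,0],
  [0,0,0],
  [0,0,0],
  [0,0,0],
], turn=[0,0,0,0,0], jaw=[-1,-1,-1,-1,-1])

```text
time: 21.6
position: [0.4553, 0.1723, 0.0128]
tool_rot: [-1.128, -2.931, -0.001]
ft_force: [-8.8, -4.3, 27.7]
grip_width: 0.002
```

```bash
python3 tab.py
```

```text
112 cols 156 168 rows 268 284
tab edge, charger x mm -51.110189297095026
tab edge, charger x mm -43.93770382246085
t 21.65 pos [0.4553 0.1723 0.0128] yaw 47.891047092841085 F [-9.0393 -3.712  27.5383] grip 0.007048835406946845 dp [ 0.0052 -0.0082 -0.0003] turn -0.0017905814317828116
```

>>> move_arm([
  [0,0,0],
  [0,0,0],
  [0,0,0],
  [0,0,0],
  [0,0,0],
], turn=[0,0,0,0,0], jaw=[-1,-1,-1,-1,-1])

```text
time: 22.15
position: [0.4553, 0.1723, 0.0128]
tool_rot: [-1.128, -2.931, -0.001]
ft_force: [-8.3, -4.4, 27.5]
grip_width: 0.0
```

>>> move_arm([
  [0,0,0],
  [0,0,0],
  [0,0,0],
  [0,0,0],
  [0,0,0],
], turn=[0,0,0,0,0], jaw=[-1,-1,-1,-1,-1])

```text
time: 22.65
position: [0.4552, 0.1723, 0.0128]
tool_rot: [-1.128, -2.931, -0.001]
ft_force: [-8.9, -4.2, 26.9]
grip_width: 0.006
```

```bash
python3 tab.py
```

```text
110 cols 156 168 rows 268 283
tab edge, charger x mm -51.1102594980456
tab edge, charger x mm -43.93777770239747
t 22.7 pos [0.4553 0.1723 0.0128] yaw 47.89458176478515 F [-9.8605 -4.488  26.83  ] grip 0.005289580663033551 dp [ 0.0046 -0.0092  0.    ] turn -0.00108364704296946
```

Run:
```python
from h import *
a=np.radians(47.9);j=np.array([np.cos(a),np.sin(a)])
i=ctrl.camera_info('wrist');E0=np.array(i['extrinsics'])
for f,dpos in(('w8.png',np.array([.4548,.1722,.0592])-st()['position']),('wt.png',np.zeros(3))):
    E=E0.copy();E[:3,3]-=E[:3,:3]@dpos;k=dict(i,extrinsics=E)
    w=cv2.imread('pics/'+f);h=cv2.cvtColor(w,cv2.COLOR_BGR2HSV)
    m=((h[...,0]<14)&(h[...,1]>170)&(h[...,2]>90)).astype(np.uint8);m[:,:100]=0;m[:,260:]=0;m[:200]=0
    v,u=np.nonzero(m)
    for z in(.07,.074,.078):
        print(f,z,u.min(),u.max(),[round(((atz('wrist',c,np.median(v[u==c]),z,k)[:2]-[.453,.170])@j)*1000+8,1) for c in(u.min(),u.max())])
```

```text
w8.png 0.07 166 188 [np.float64(-63.5), np.float64(-48.2)]
w8.png 0.074 166 188 [np.float64(-61.9), np.float64(-47.0)]
w8.png 0.078 166 188 [np.float64(-60.3), np.float64(-45.7)]
wt.png 0.07 156 168 [np.float64(-52.9), np.float64(-45.6)]
wt.png 0.074 156 168 [np.float64(-51.1), np.float64(-43.9)]
wt.png 0.078 156 168 [np.float64(-49.3), np.float64(-42.3)]
```

Tab travelled ≈10.8 mm and has been still for over 2.5 s: home. Release gently.

>>> move_arm([
  [0,0,-0.05],
  [0,0,-0.1],
  [0,0,-0.15],
  [0,0,-0.2],
  [0,0,-0.3],
], turn=[0,0,0,0,0], jaw=[-1,-1,-1,-1,-1])

```text
time: 23.2
position: [0.4548, 0.1721, 0.0182]
tool_rot: [-1.128, -2.932, 0.001]
ft_force: [0.1, -1.0, -0.1]
grip_width: 0.009
```

>>> move_arm([
  [0,0,-0.4],
  [0,0,-1],
  [0,0,-1.9],
  [0,0,-2.9],
  [0,0,-4],
], turn=[0,0,0,0,0], jaw=[-1,-1,-1,-1,-1])

```text
time: 23.7
position: [0.4547, 0.1719, 0.14]
tool_rot: [-1.128, -2.932, 0.0]
ft_force: [0.4, -0.1, -1.2]
grip_width: 0.0
```

>>> move_arm([
  [0,0,-0.5],
  [0,0,-1],
  [0,0,-1],
  [0,0,-1],
  [0,0,-1],
], turn=[0,0,0,0,0], jaw=[-1,-1,-1,-1,-1])

```text
time: 24.2
position: [0.4545, 0.1719, 0.1676]
tool_rot: [-1.128, -2.931, 0.002]
ft_force: [0.9, -0.1, 0.2]
grip_width: 0.004
```

```bash
sed -i 's/260:\]=0/270:]=0;m[:150]=0/' tab.py; python3 tab.py
python3 - <<'E'
import cv2
w=cv2.imread('pics/wt.png');cv2.imwrite('pics/wtc.png',cv2.resize(w[140:270,180:390],None,fx=3.8,fy=3.8,interpolation=3))
E
```

```text
222 cols 216 229 rows 192 210
tab edge, charger x mm -50.365347072991824
tab edge, charger x mm -37.9558538882656
t 24.25 pos [0.4544 0.1718 0.1675] yaw 47.90551037852385 F [-0.2682 -0.4227  0.3853] grip 0.0057489239397396875 dp [-0.0091  0.031   5.1553] turn 0.0011020757047703
```

View pics/wtc.png

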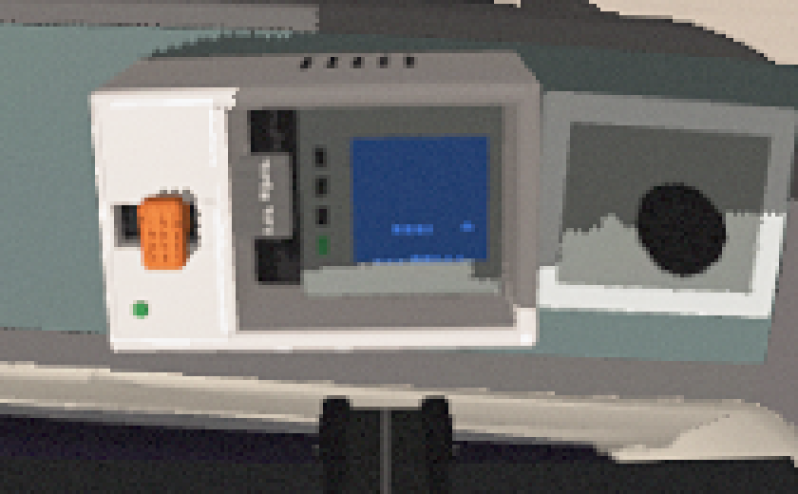

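The bolt lies over the battery's step, the tab (crop 163, 232) is at the well end of its slot, the battery sits low in the well, and the cover is flat on the mat.

```bash
python3 -c "
from h import *
print(ctrl.close_job())"
```

```text
the job is handed in; nothing more can be done
None
```

The battery is pressed in and locked, and the cover is off the charger. I handed the job in at about 24 s of the 48 s allowed, and no verdict was reported.

- **Cover:** My first grasp closed on air above the knob, because the real fingertips sit about 35–40 mm higher than the reported TCP. I opened, felt my way lower and gripped at 23 mm. The cover was set down level on the mat beyond the charger, with a contact force of about 6 N. The wrist camera measured it at (519, 227) mm, aligned with the mat.
- **Battery:** I pressed at about 12 mm/s. The contacts gave 8–11 N and the hard stop came about 13 mm down. The force briefly reached 42 N at the fingertips (wrist limit 120 N). I eased it to about 27 N and held there for about 6 s. The 42 N is over the 40 N limit for the arm or the gripper's body, but only the closed fingertips touched the battery.
- **Lock:** The tab moved about 10.8 mm by itself and stayed still for over 2.5 s before I let go.
- **Last checks:** After release, the picture shows the bolt over the step, the battery low in the well and the gripper clear with about 0 N. The tab edge read -50.4 mm, against -51.1 mm while pressing, which is within measuring error. None of the last checks failed.

I viewed 10 pictures.

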